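Walk a stuck die plate off its dowels with alternating mallet taps

TASK

The aluminium die plate has stuck on the two dowels of its holder. Take the bench mallet and, with light pushing taps on the back of the plate near its left and right ends in turn, walk it along the dowels until it stands at least 10 mm off the holder block at both ends; never hit it harder than 14 N and do not touch it with the gripper. Then stand the mallet on its head again on the table, clear of the holder, leaving the other things where they are.

Things in the scene. Friction and masses are not known exactly. Their poses are not given: they have to be found in the camera images.
- die_holder: Fixed steel die holder. Origin: underside of its base, on the table. x points from the plate's side to its back (away from the robot at yaw 0), y left, z up. Base x -85 to 51, y -65 to 65, 10 mm high. Block x -12 to 40, y -43 to 43, top z 46 mm. Two 12 mm dowels leave the block's face (x = -12) in -x at y = 28 and -28 mm, z 30 mm, to end rings at x = -77 mm.
- die_plate: Stuck upright aluminium plate, 16 mm thick (x), 180 mm wide (y), 66 mm high, captive on both dowels. Origin: middle of its lower edge, 13 mm over the table; back face at own x = +8 mm, top 79 mm over the table. Slides out in the holder's -x, 0 to 30 mm; starts about 5 mm out, up to 0.03 rad crooked. Each dowel grips it with 10 N of dry friction. No spring: it stays where left.
- end_left (a point): Where to tap the left end: on the plate's back face, 70 mm left (+y) of its middle, 63 mm over the table. About 6 N towards the holder's -x swings this end out, the plate turning about the other end's dowel, until it cocks and jams hard (up to 9 mm of swing from one jam to the other). 10 mm off the block is x = -22 mm in the holder's frame.
- end_right (a point): The same point 70 mm right (-y) of the middle. The plate jams at two angles 0.09 rad apart that differ from start to start, up to 0.12 rad from square, so one end (often the one farther in) may be jammed from the first. A jam is a steep rise over the 6 N (8 N with the rubber's drag). More push there, or a push at the middle, would need 20 N; over 14 N is forbidden. Then tap the other end.
- mallet: Round bench mallet, 0.3 kg, standing on its head: black rubber head 40 mm diameter, 44 mm high, and above it a coaxial round wooden handle 24 mm diameter up to 114 mm. Origin: centre of the head's end face (its lowest point when standing); own z points up the handle. Its round side is used for tapping.
- spanner: Bystander: combination spanner 223 mm long, lying flat near the table's front edge. Origin: centre of its underside.
- jar: Bystander: white sample jar, 58 mm diameter, 94 mm high, standing behind and right of the holder. Origin: centre of its underside.
- spare_insert: Bystander: brass die insert 28 mm across, 26 mm high, behind the work. Origin: centre of its underside.
- timer: Bystander: flat timer 64 x 64 x 18 mm, at the right front. Origin: centre of its underside.
Things that resemble listed ones, but are neither listed nor needed, are in the scene too. What is shaped like the mallet but purple or yellow is not meant.

How it is judged:
On the way, in this order (a step that is already met when the one before it is completed fails the run):
1. the mallet touches the plate's back while it is held off the table (contact force between mallet and die_plate above 2 N and height (world z) of mallet above 0.005 m), for 0.02 s.
2. both ends of the plate stand at least 10 mm off the block (x of each of end_left, end_right in the frame of die_holder below -0.022 m), for 0.2 s.
At the end, for the whole second after the job is handed in: Both end sites of the plate are at least 10 mm off the block's face (x below -22 mm in the holder's frame); the mallet stands released and at rest on its head on the table (within 6 mm of the table, within 0.1 rad of upright), its axis more than 80 mm from the holder's origin (all of step 2 and height (world z) of mallet between -0.004 and 0.006 m and angle between mallet's own z axis and vertical below 0.1 rad and linear speed of mallet below 0.02 m/s and horizontal distance between mallet and die_holder above 0.08 m); the robot touches nothing.
It fails at once if the mallet presses the die plate harder than 14 N (contact force between mallet and die_plate above 14 N).
It fails at once if the gripper or arm touches the die plate (contact force between any of the fingers, the arm and die_plate above 0.5 N).
It fails at once if a bystander is moved more than 20 mm (distance of any of spanner, jar, spare_insert, timer from where it was at the start of the episode above 0.02 m).
It also fails if it takes over 67 s, if anything falls off the work surface, if the arm or the gripper's body presses on something with over 40 N, if the wrist force passes 120 N, or if a joint passes its speed limit or range.

ROBOT

A 6-joint arm with a two-finger parallel gripper is mounted at the origin on a cart in front of the work surface, level with it; the furniture and walls round the work are solid. World frame = base frame: x ahead of the robot, y to its left, z up, the work surface at z = 0. Lengths are in m, angles in rad, forces in N, time in s.
With the tool pointing down it reaches from about 0.35 to 0.775 m from the base axis. Payload 5.5 kg.
Tool frame: the origin (TCP) lies at the very end of the fingers, on their centre line; the grasp point (between the pads) lies 19 mm behind it; z points along the fingers, y is the line along which they close (so a half turn about z gives the same grasp; the last joint's range is limited). The gripper opens to 85 mm and grips with 20 to 120 N. Pads are 22 mm wide; open, the fingers measure 114 mm over their backs; the gripper's body (76 mm by 85 mm) begins 54 mm behind the grasp point. The pads swing forward as they close: fully open they stand 13 mm farther back than shut.
Start: joints at [1.16, 0.313, 0.046, 1.304, 0, 1.431], TCP at [0.154, 0.554, 0.231] pointing down, gripper open.
Joint ranges: [-2.76, 2.76], [-0.86, 1.69], [-1.03, 1.26], [-2.2, 2.34], [-1.47, 1.5], [-3.14, 3.14]. Speed limits (rad/s): [2.57, 2.57, 3.14, 3.14, 3.14, 3.14].

INTERFACE

Orientations are given as a unit quaternion [w, x, y, z].
In Python, from workcell import env, viewer, nets gives the robot as it stands. The module is installed in compiled form; this text tells all that it offers.
- The arm moves only by the shell command python3 -m creep FILE [OPENING] [FORCE], which reads ROWS from the file FILE. ROWS is 1 to 8 rows, one to a line, with the numbers parted by commas; each row has 6 numbers: dx, dy, dz in parts of the range, where 1.0 means 1 m, then a rotation vector rx, ry, rz in fractions of the full range, 1 being 60 degrees; each row is the pose to reach, as a shift and turn from the pose commanded when the command began, along the tool's axes at that moment; what a row does not reach only later rows make up. A row lasts 1/8 s, in which the tool goes at most 0.0625 m and 0.188 rad, less where a joint would pass 70% of its speed; a pose out of reach is approached as far as the arm can. OPENING is the finger opening in m, set as the command begins (- or left out keeps the last). The fingers move at their own pace and stop on an object; FORCE is the grip in N (left out, the last holds). Time passes only in rows, so rows that do not move let the fingers close. It prints the time, the measured TCP pose, the force, the opening and the grip force at its end. No shift or turn number may pass 1 either way. Input that does not fit is refused with a message, and nothing moves.
- env.get_state(): the state, without advancing time (a new reading comes with each control period).
- viewer.read_camera(name): name is "scene" or "top"; returns a dict with "image" (384x512x3 uint8, red, green, blue), "K" (3x3 intrinsics, pixels), "R" (3x3) and "t" (3): a world point X has camera coordinates R X + t. Camera axes: x right, y down, z forward; pixel columns grow to the right and rows downward; lengths in m; the calibration is good to about 2 mm. A picture is of the moment at which its call begins. There is no depth.
- env.hand_in(): hands the job in; it is judged then, once.
Trained networks look in a picture, given as the dict that the camera call returned (one of the last four; its "shot" number tells which), for a name from the list of things; names that differ only in an ending like _2 or _b are one class to them, and where a whole thing is asked for, a point or a joint stands for the part that bears it (a point fixed in the world has none). Each returns a list of dicts, best first, with "confidence" (0 to 1); they miss things now and then, are a little off and sometimes report something else, mostly with a low value. They report only what shows in the picture. A call takes as long as a camera call. They do not tell look-alikes from the thing itself.
- nets.outline_of(label, picture): "region" (384x512 bool, what is visible of it) and "box" ([left, top, right, bottom] in pixels, round what is visible of it).
The state is a dict: "clock": time; "joint_pos": joint angles; "qvel": joint speeds; "tau": joint torques, N m; "tcp_pos": TCP position; "orientation": TCP orientation; "wrist_force": force on the tool from outside, world axes, zero at the start; "ft_torque": the same for the moment, N m; "finger_gap": finger opening in m; "grip_force": force on a finger pad.
Only numpy, scipy, OpenCV 4.12 (cv2) and the standard library are available. Lean on these libraries where they do the work, as an engineer would, in place of code of your own. Each camera call takes 0.05 s, during which the arm holds its last target. There are 200 camera calls.

## Working session

There is one attempt and no reset: what is moved stays moved. The work goes in short steps, Python scripts to look and compute and a shell command to move; the robot and the scene stay as the last step left them, time stands still between calls to the robot, and variables do not carry over. Pictures are saved under pics/ and viewed, at most 10 in all, crops included, and the job is handed in when it is done.

```bash
mkdir -p pics; cat > h.py <<'E'
import numpy as np, cv2
from workcell import env, viewer, nets
def ray(c,u,v):
    d=c["R"].T@np.linalg.inv(c["K"])@np.array([u,v,1.]); return -c["R"].T@c["t"], d
def onz(c,u,v,z):
    o,d=ray(c,u,v); return o+d*(z-o[2])/d[2]
def proj(c,X):
    p=(c["K"]@(c["R"]@np.asarray(X,float).T+c["t"][:,None])); return (p[:2]/p[2]).T
E
python3 - <<'E'
from h import *
ims=[]
for n in ("scene","top"):
    c=viewer.read_camera(n); cv2.imwrite(f"pics/{n}0.png",cv2.resize(c["image"][:,:,::-1],(800,600)))
    print(n,-c["R"].T@c["t"],c["K"][0])
    for l in ["die_holder","die_plate","mallet","spanner","jar","spare_insert","timer"]:
        for r in nets.outline_of(l,c)[:3]:
            m=r["region"]; col=np.median(c["image"][m],0) if m.any() else 0
            print(l,round(r["confidence"],2),np.round(r["box"]),col,m.sum())
print(env.get_state())
E
```

```text
scene [-0.04008407 -0.42911016  1.04531616] [434.99309086   0.         254.45400458]
die_holder 0.85 [239. 180. 299. 239.] [117.5 123.  136. ] 2006
die_plate 0.94 [251. 177. 287. 235.] [139. 145. 159.] 705
mallet 0.79 [182. 126. 203. 158.] [182. 156.  26.] 300
mallet 0.72 [238. 177. 298. 238.] [118. 124. 137.] 1952
mallet 0.7 [191. 160. 206. 192.] [ 83.  44. 125.] 327
spanner 0.8 [215. 225. 267. 280.] [235.5 237.  238.5] 372
spare_insert 0.48 [329. 202. 356. 236.] [189.5 197.  198. ] 636
spare_insert 0.3 [212. 226. 269. 279.] [236. 237. 239.] 380
timer 0.64 [280. 263. 310. 294.] [242. 240. 235.] 596
top [0.44891854 0.19024773 1.1418286 ] [394.74279856   0.         257.45777387]
die_holder 0.28 [252. 182. 317. 200.] [229. 229. 235.] 425
die_plate 0.92 [255. 180. 317. 197.] [229. 229. 235.] 444
mallet 0.55 [200. 216. 214. 226.] [165.5  95.  210.5] 156
mallet 0.5 [148. 181. 169. 196.] [223. 213.  92.] 234
mallet 0.46 [179. 188. 197. 200.] [113.5 105.5  91.5] 198
spanner 0.67 [260. 235. 330. 247.] [232. 233. 236.] 329
jar 0.93 [336. 133. 366. 158.] [246. 243. 238.] 524
spare_insert 0.46 [190. 128. 203. 143.] [224. 205. 156.] 69
timer 0.61 [342. 209. 367. 232.] [243. 240. 234.] 496
timer 0.42 [256. 179. 318. 198.] [227. 228. 234.] 477
{'clock': 0.8, 'joint_pos': array([ 1.16041672e+00,  3.13104553e-01,  4.61235473e-02,  1.30361297e+00,
       -1.10861845e-05,  1.43119161e+00]), 'qvel': array([-0.00128677, -0.0002195 , -0.00045597, -0.00073782,  0.00112338,
       -0.00147346]), 'tau': array([ 1.37983370e-03, -4.80387354e+01,  2.98795617e+01, -1.44247833e-04,
        1.11932288e-04,  1.74899668e-06]), 'tcp_pos': array([0.15383374, 0.55408796, 0.23138718]), 'orientation': array([3.28084882e-05, 1.34974220e-01, 9.90849105e-01, 9.58707805e-05]), 'wrist_force': array([ 0.38502191,  0.66879463, -0.50627322]), 'ft_torque': array([ 0.00495125,  0.01429182, -0.01646968]), 'grip_force': 0.0, 'finger_gap': 0.0852235618674973}
```

View pics/scene0.png

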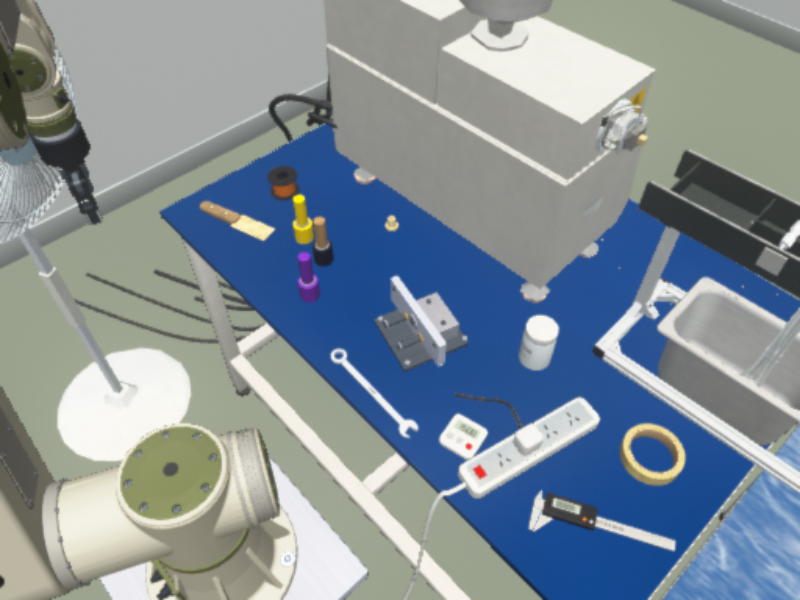

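View pics/top0.png

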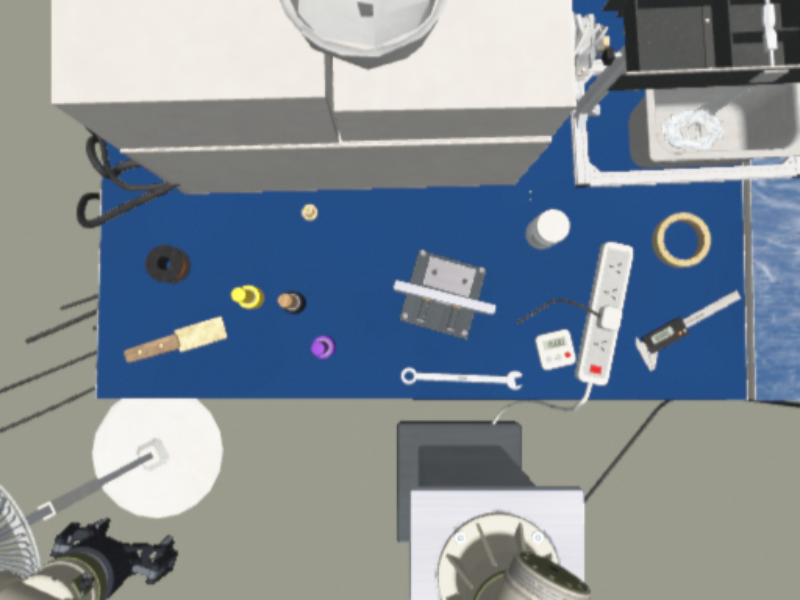

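The scene picture shows the black-headed, brown-handled mallet at about (321,240), between yellow (303,220) and purple (308,278). In the top picture it is at (291,302), the plate runs from (395,288) to (495,309), and the holder base corners are at about (420,250), (487,267), (467,337) and (403,320). Next I'll measure these precisely.

```bash
cat >> h.py <<'E'
from scipy.optimize import least_squares
def plate(c):
    "bright top face of plate in top view -> centre, ends (world, z=.079)"
    reg=[r for r in nets.outline_of("die_plate",c) if r["confidence"]>.5][0]["region"]
    return reg
E
python3 - <<'E'
from h import *
P={}
for n in ("top","scene"):
    c=viewer.read_camera(n); P[n]=c
    im=c["image"].astype(int)
    for r in nets.outline_of("mallet",c):
        m=r["region"]; 
        if m.sum()<600:
            ys,xs=np.nonzero(m); print(n,round(r["confidence"],2),r["box"],np.median(im[m],0).round())
c=P["top"]
crop=c["image"][150:225,170:335][:,:,::-1]
big=cv2.resize(crop,None,fx=4.8,fy=4.8,interpolation=cv2.INTER_CUBIC)
cv2.imwrite("pics/crop1.png",big); 
s=P["scene"]["image"][120:245,175:310][:,:,::-1]
cv2.imwrite("pics/crop2.png",cv2.resize(s,None,fx=4.8,fy=4.8,interpolation=cv2.INTER_CUBIC))
E
```

```text
top 0.67 [180.9, 186.2, 191.6, 200.9] [121. 112.  97.]
top 0.62 [146.6, 181.8, 169.9, 196.7] [223. 214.  93.]
top 0.52 [197.7, 216.1, 215.8, 228.2] [160.  93. 208.]
scene 0.81 [185.6, 127.6, 201.7, 158.5] [182. 156.  26.]
scene 0.69 [190.3, 158.7, 205.8, 191.6] [ 83.  44. 125.]
scene 0.55 [199.9, 138.7, 214.2, 172.4] [70. 78. 75.]
```

View pics/crop1.png

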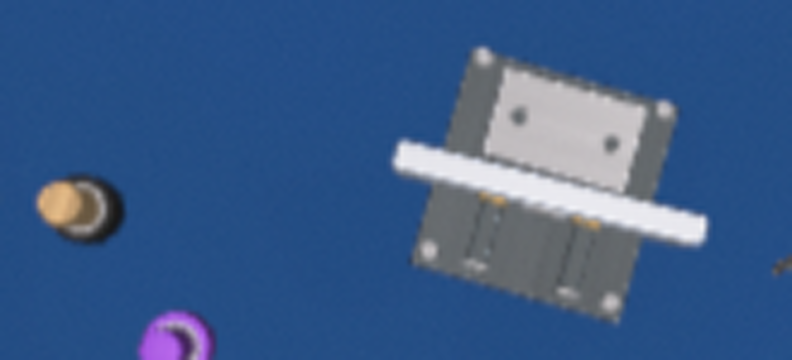

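View pics/crop2.png

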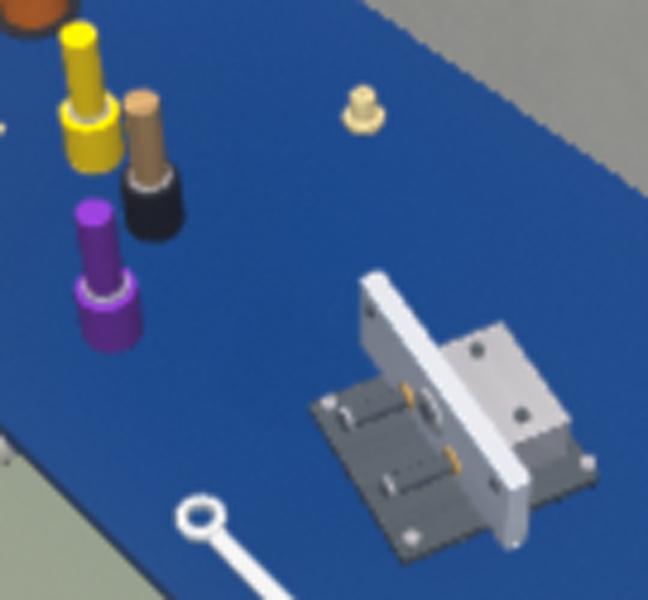

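In crop 1 the handle top is at (61,204). The plate's top corners are (403,140), (708,212), (701,246) and (394,170), and the base corners are (474,45), (678,106), (618,322) and (412,264). In crop 2 the handle top is at (142,103). I'll fit these.

```bash
cat > fit.py <<'E'
from h import *
def rect(z,pts):  # local xy points -> world
    return lambda p: np.c_[p[0]+np.cos(p[2])*pts[:,0]-np.sin(p[2])*pts[:,1], p[1]+np.sin(p[2])*pts[:,0]+np.cos(p[2])*pts[:,1], np.full(len(pts),z)]
def fit(obs,p0):  # obs: list of (cam, local xyz Nx3, px Nx2)
    def f(p):
        return np.concatenate([(proj(c,np.c_[rect(0,L[:,:2])(p)[:,:2],L[:,2]])-u).ravel() for c,L,u in obs])
    s=least_squares(f,p0,loss="soft_l1"); return s.x,f(s.x)
def full(pts,ox,oy,k): return (np.array(pts,float)+.5)/k-.5+[ox,oy]
E
python3 - <<'E'
from fit import *
t=viewer.read_camera("top"); s=viewer.read_camera("scene")
T=lambda a: full(a,170,150,4.8); S=lambda a: full(a,175,120,4.8)
B=np.array([[51,65,10],[51,-65,10],[-85,-65,10],[-85,65,10],[40,43,46],[40,-43,46]])/1e3
Bs=np.array([[-85,65,10],[-85,-65,10],[51,-65,10],[40,43,46],[40,-43,46]])/1e3
h,r=fit([(t,B,T([[474,45],[678,106],[618,322],[412,264],[503,66],[648,108]])),(s,Bs,S([[309,405],[404,564],[598,482],[502,321],[571,419]]))],[.5,.2,-.25])
print("holder",h,r.round(1))
Pl=np.array([[8,90,79],[8,-90,79],[-8,-90,79],[-8,90,79]])/1e3
p,r=fit([(t,Pl,T([[403,140],[708,212],[701,246],[394,170]])),(s,Pl,S([[382,270],[527,482],[510,490],[361,282]]))],[.5,.2,-.25])
p1,r1=fit([(t,Pl,T([[403,140],[708,212],[701,246],[394,170]]))],[.5,.2,-.25])
print("plate",p,p1,r.round(1))
R=lambda a:np.array([[np.cos(a),-np.sin(a)],[np.sin(a),np.cos(a)]])
for q in(p,p1): print("plate in holder",R(h[2]).T@(q[:2]-h[:2]),q[2]-h[2])
for sg in(1,-1):print("end",q[:2]+R(p[2])@[.008,.07*sg])
a=onz(t,*T([[61,204]])[0],.114); b=onz(s,*S([[142,103]])[0],.114); print("mallet",a,b)
# head bottom centre estimate
print("scene head", onz(s,*S([[155,222]])[0],0.0), onz(t,*T([[93,210]])[0],.044))
print("proj check", (proj(t,np.array([[*a[:2],0.]]))))
# tool-frame delta
st=env.get_state();w,x,y,z=st["orientation"]
from scipy.spatial.transform import Rotation as Ro
M=Ro.from_quat([x,y,z,w]).as_matrix();print(M.round(3))
m=(a+b)/2; print("delta tool to mallet z.3..",M.T@(np.array([m[0],m[1],.071])-st["tcp_pos"]))
E
```

```text
holder [ 0.52310249  0.09414349 -0.27557278] [-0.5  0.3  0.4  0.   0.1  0.5 -0.6  0.   0.5  0.2 -0.1  0.  -0.4 -0.1
 -0.1 -0.4  1.1 -1.3  0.1  0.1  0.4  0.3]
plate [ 0.49836587  0.10073458 -0.24530745] [ 0.49914181  0.10059319 -0.23327949] [-0.7  0.   0.3  1.5  0.4  0.2 -0.3 -0.5 -0.1 -0.1  1.7 -0.3  0.2  0.4
 -0.5 -0.7]
plate in holder [-0.02559672 -0.00038838] 0.030265334396098548
plate in holder [-0.02481159 -0.00031331] 0.04229329239151733
end [0.52390213 0.16655474]
end [0.48990249 0.03074596]
mallet [0.48976302 0.36937841 0.114     ] [0.49088628 0.36929397 0.114     ]
scene head [0.49095825 0.37158063 0.        ] [0.4891615  0.36308354 0.044     ]
proj check [[189.19459565 193.70530635]]
[[-0.964  0.268  0.   ]
 [ 0.268  0.964  0.   ]
 [ 0.     0.    -1.   ]]
delta tool to mallet z.3.. [-0.37364903 -0.08800837  0.16031531]
```

The fit is good: residuals are mostly under 1 px, and the two cameras agree on the mallet. The plate is about 5.6 mm out and turned about +0.03 rad. The tool axes already line up with the holder (tool x is holder −x, tool y is holder +y). Next I move above the mallet.

```bash
echo '-0.06,-0.014,0,0,0,0
-0.12,-0.028,0,0,0,0
-0.18,-0.042,0,0,0,0
-0.24,-0.056,0,0,0,0
-0.3,-0.07,0,0,0,0
-0.35,-0.082,0,0,0,0
-0.3736,-0.088,0.02,0,0,0
-0.3736,-0.088,0.04,0,0,0' > path.dat && python3 -m creep path.dat 0.055 80; python3 -c "
from h import *
t=viewer.read_camera('top');s=viewer.read_camera('scene');st=env.get_state();print(st['tcp_pos'],st['orientation'])
cv2.imwrite('pics/app.png',cv2.resize(s['image'][60:240,120:330][:,:,::-1],None,fx=3,fy=3))"
```

```text
clock: 2.1
tcp_pos: [0.4927, 0.3679, 0.1907]
orientation: [0.0, 0.137, 0.991, 0.0]
wrist_force: [-0.5, 0.2, 0.7]
finger_gap: 0.0553
grip_force: 0.0
[0.48956063 0.36803123 0.18869057] [-0.00187621  0.13564841  0.99075432 -0.00136423]
```

View pics/app.png

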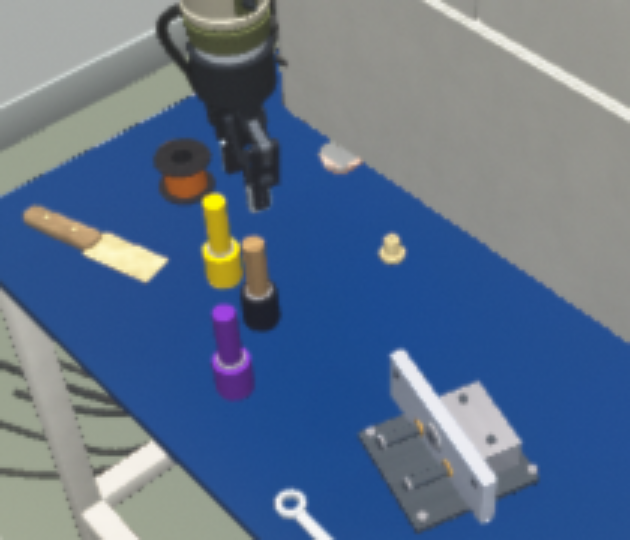

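The gripper hangs at about (258,200), directly above the brown-handled mallet at (256,245). I descend and close.

```bash
echo '0,0,0.04,0,0,0
0,0,0.08,0,0,0
0,0,0.11,0,0,0
0,0,0.12,0,0,0
0,0,0.12,0,0,0' > path.dat && python3 -m creep path.dat && echo '0,0,0,0,0,0
0,0,0,0,0,0
0,0,0,0,0,0
0,0,0,0,0,0
0,0,0,0,0,0' > path.dat && python3 -m creep path.dat 0.0 100
```

```text
clock: 2.82
tcp_pos: [0.4902, 0.3697, 0.0718]
orientation: [-0.0, 0.135, 0.991, 0.0]
wrist_force: [0.7, -0.3, -0.1]
finger_gap: 0.0547
grip_force: 0.0
clock: 3.45
tcp_pos: [0.4914, 0.3702, 0.0732]
orientation: [0.001, 0.135, 0.991, 0.001]
wrist_force: [-0.4, 1.6, 5.4]
finger_gap: 0.0221
grip_force: 97.2
```

Grasped (gap 22 mm, grip 97 N). I lift and go round behind the left end.

```bash
echo '0,0,-0.03,0,0,0
-0.03,0,-0.042,0,0,0
-0.08,-0.03,-0.042,0,0,0
-0.121,-0.07,-0.042,0,0,0
-0.121,-0.12,-0.042,0,0,0
-0.121,-0.165,-0.042,0,0,0
-0.121,-0.1864,-0.042,0,0,0
-0.121,-0.1864,-0.042,0,0,0' > path.dat && python3 -m creep path.dat && echo '0,0,0,0,0,0' > path.dat && python3 -m creep path.dat; python3 -c "
from h import *
s=viewer.read_camera('scene');t=viewer.read_camera('top');a=t['image'][140:240,200:350];b=s['image'][130:260,190:330]
f=lambda i:cv2.resize(i[:,:,::-1],(390,400),interpolation=cv2.INTER_CUBIC)
cv2.imwrite('pics/beh.png',np.hstack([f(a),f(b)]))"
```

```text
clock: 4.45
tcp_pos: [0.5566, 0.1563, 0.1132]
orientation: [-0.0, 0.136, 0.991, 0.0]
wrist_force: [0.4, 0.5, -2.5]
finger_gap: 0.0222
grip_force: 98.7
clock: 4.58
tcp_pos: [0.5574, 0.1582, 0.1135]
orientation: [0.0, 0.135, 0.991, 0.0]
wrist_force: [0.7, -0.1, -2.7]
finger_gap: 0.022
grip_force: 98.7
```

View pics/beh.png

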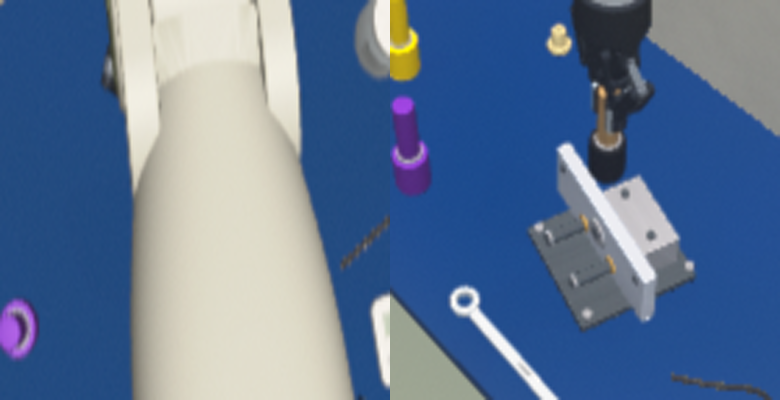

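The right half shows the mallet hanging upright behind the plate's left end at about (607,155), with a clear gap. In the top view (left half) the arm hides the work. I approach gently.

```bash
cat > st.py <<'E'
from h import *
s=env.get_state(); p=s["tcp_pos"][:2]-[.5231,.0941]; f=s["wrist_force"]
print("t %.2f xh %.2f yh %.2f mm  F(-x_h push reaction) %.1f lat %.1f z %.1f"%(s["clock"],1e3*(p@[.9623,-.2721]),1e3*(p@[.2721,.9623]),f[:2]@[.9623,-.2721],f[:2]@[.2721,.9623],f[2]))
E
python3 st.py
echo '0.004,0,0,0,0,0
0.008,0,0,0,0,0
0.01,0,0,0,0,0' > path.dat && python3 -m creep path.dat >/dev/null; python3 st.py
echo '0.001,0,0,0,0,0' > path.dat && python3 -m creep path.dat>/dev/null; python3 st.py
echo '0.001,0,0,0,0,0' > path.dat && python3 -m creep path.dat>/dev/null; python3 st.py
```

```text
t 4.67 xh 15.43 yh 71.36 mm  F(-x_h push reaction) -0.5 lat -0.1 z -3.7
t 5.05 xh 4.82 yh 70.35 mm  F(-x_h push reaction) 1.0 lat -0.3 z -3.3
t 5.17 xh 4.19 yh 70.19 mm  F(-x_h push reaction) 0.3 lat 0.7 z -2.8
t 5.30 xh 3.44 yh 70.08 mm  F(-x_h push reaction) -0.4 lat -0.2 z -3.1
```

```bash
for i in 1; do
echo '0.001,0,0,0,0,0' > path.dat && python3 -m creep path.dat>/dev/null; python3 st.py
echo '0.001,0,0,0,0,0' > path.dat && python3 -m creep path.dat>/dev/null; python3 st.py
echo '0.001,0,0,0,0,0' > path.dat && python3 -m creep path.dat>/dev/null; python3 st.py; done
```

```text
t 5.42 xh 2.45 yh 70.04 mm  F(-x_h push reaction) -0.2 lat -0.3 z -3.0
t 5.55 xh 1.66 yh 70.01 mm  F(-x_h push reaction) 1.3 lat -0.6 z -2.8
t 5.67 xh 1.39 yh 70.06 mm  F(-x_h push reaction) 4.9 lat -0.9 z -4.4
```

Contact at about 1.5 mm, close to the predicted 0.3. I continue in fine steps, with a force guard between commands.

```bash
echo 'import sys
sys.exit(f[:2]@[.9623,-.2721]>9)' >> st.py
echo '0.0005,0,0,0,0,0' > path.dat && python3 -m creep path.dat>/dev/null; python3 st.py &&
echo '0.0005,0,0,0,0,0' > path.dat && python3 -m creep path.dat>/dev/null; python3 st.py &&
echo '0.0005,0,0,0,0,0' > path.dat && python3 -m creep path.dat>/dev/null && python3 st.py &&
echo '0.0005,0,0,0,0,0' > path.dat && python3 -m creep path.dat>/dev/null && python3 st.py
```

```text
t 5.80 xh 1.17 yh 70.03 mm  F(-x_h push reaction) 5.2 lat -0.0 z -5.3
t 5.80 xh 1.17 yh 70.03 mm  F(-x_h push reaction) 5.2 lat -0.0 z -5.3False
False
```

```bash
sed -i 's/sys.exit(\(.*\))$/sys.exit(int(\1))/' st.py
echo '0.0005,0,0,0,0,0' > path.dat && python3 -m creep path.dat>/dev/null && python3 st.py &&
echo '0.0005,0,0,0,0,0' > path.dat && python3 -m creep path.dat>/dev/null && python3 st.py &&
echo '0.0005,0,0,0,0,0' > path.dat && python3 -m creep path.dat>/dev/null && python3 st.py &&
echo '0.0005,0,0,0,0,0' > path.dat && python3 -m creep path.dat>/dev/null && python3 st.py
```

```text
t 5.92 xh 1.00 yh 70.06 mm  F(-x_h push reaction) 5.5 lat -0.7 z -5.5
t 6.05 xh 0.63 yh 70.07 mm  F(-x_h push reaction) 6.6 lat -0.9 z -5.0
t 6.17 xh 0.13 yh 70.09 mm  F(-x_h push reaction) 5.1 lat -1.9 z -5.0
t 6.30 xh -0.30 yh 70.11 mm  F(-x_h push reaction) 5.6 lat -0.1 z -6.2
```

The plate's left end is moving at about 6 N. I continue.

```bash

echo '0.0007,0,0,0,0,0' > path.dat && python3 -m creep path.dat>/dev/null && python3 st.py &&
echo '0.0007,0,0,0,0,0' > path.dat && python3 -m creep path.dat>/dev/null && python3 st.py &&
echo '0.0007,0,0,0,0,0' > path.dat && python3 -m creep path.dat>/dev/null && python3 st.py &&
echo '0.0007,0,0,0,0,0' > path.dat && python3 -m creep path.dat>/dev/null && python3 st.py &&
echo '0.0007,0,0,0,0,0' > path.dat && python3 -m creep path.dat>/dev/null && python3 st.py &&
echo '0.0007,0,0,0,0,0' > path.dat && python3 -m creep path.dat>/dev/null && python3 st.py &&
echo '0.0007,0,0,0,0,0' > path.dat && python3 -m creep path.dat>/dev/null && python3 st.py
```

```text
t 6.42 xh -0.92 yh 70.15 mm  F(-x_h push reaction) 6.4 lat -1.2 z -5.0
t 6.55 xh -1.62 yh 70.17 mm  F(-x_h push reaction) 6.5 lat -1.2 z -6.5
t 6.67 xh -2.29 yh 70.20 mm  F(-x_h push reaction) 6.1 lat -0.2 z -6.2
t 6.80 xh -2.94 yh 70.19 mm  F(-x_h push reaction) 6.2 lat 0.1 z -6.4
t 6.92 xh -3.57 yh 70.22 mm  F(-x_h push reaction) 6.8 lat -1.1 z -6.6
t 7.05 xh -4.17 yh 70.24 mm  F(-x_h push reaction) 6.8 lat 1.1 z -6.8
t 7.17 xh -4.55 yh 70.23 mm  F(-x_h push reaction) 8.0 lat -0.1 z -7.0
```

```bash

echo '0.0004,0,0,0,0,0' > path.dat && python3 -m creep path.dat>/dev/null && python3 st.py &&
echo '0.0004,0,0,0,0,0' > path.dat && python3 -m creep path.dat>/dev/null && python3 st.py &&
echo '0.0004,0,0,0,0,0' > path.dat && python3 -m creep path.dat>/dev/null && python3 st.py
```

```text
t 7.30 xh -4.66 yh 70.25 mm  F(-x_h push reaction) 8.8 lat -0.7 z -7.0
t 7.42 xh -4.74 yh 70.26 mm  F(-x_h push reaction) 9.4 lat -1.0 z -7.6
```

The left end has jammed (steep rise to 9.4 N) after about 6 mm. I back off, lift over the block and go to the right end.

```bash

echo '-0.012,0,0,0,0,0
-0.022,0,-0.025,0,0,0
-0.022,-0.04,-0.025,0,0,0
-0.022,-0.09,-0.025,0,0,0
-0.022,-0.125,-0.025,0,0,0
-0.022,-0.14,-0.025,0,0,0
-0.022,-0.14,0,0,0,0
-0.022,-0.14,0,0,0,0' > path.dat && python3 -m creep path.dat>/dev/null; python3 st.py
echo '0.002,0,0,0,0,0
0.004,0,0,0,0,0' > path.dat && python3 -m creep path.dat>/dev/null; python3 st.py
echo '0.001,0,0,0,0,0' > path.dat && python3 -m creep path.dat>/dev/null && python3 st.py &&
echo '0.001,0,0,0,0,0' > path.dat && python3 -m creep path.dat>/dev/null && python3 st.py &&
echo '0.001,0,0,0,0,0' > path.dat && python3 -m creep path.dat>/dev/null && python3 st.py
```

```text
t 8.43 xh 13.09 yh -69.86 mm  F(-x_h push reaction) 0.2 lat 0.0 z -2.2
t 8.68 xh 11.21 yh -69.31 mm  F(-x_h push reaction) 1.1 lat -0.3 z -2.7
t 8.80 xh 10.03 yh -69.49 mm  F(-x_h push reaction) -0.2 lat 0.3 z -2.0
t 8.93 xh 8.98 yh -69.68 mm  F(-x_h push reaction) -0.2 lat 0.4 z -3.4
t 9.05 xh 8.46 yh -69.75 mm  F(-x_h push reaction) 2.4 lat 0.6 z -3.3
```

Contact at about 8.5, as predicted. I push the right end.

```bash

echo '0.0006,0,0,0,0,0' > path.dat && python3 -m creep path.dat>/dev/null && python3 st.py &&
echo '0.0006,0,0,0,0,0' > path.dat && python3 -m creep path.dat>/dev/null && python3 st.py &&
echo '0.0006,0,0,0,0,0' > path.dat && python3 -m creep path.dat>/dev/null && python3 st.py &&
echo '0.0006,0,0,0,0,0' > path.dat && python3 -m creep path.dat>/dev/null && python3 st.py &&
echo '0.0007,0,0,0,0,0' > path.dat && python3 -m creep path.dat>/dev/null && python3 st.py &&
echo '0.0007,0,0,0,0,0' > path.dat && python3 -m creep path.dat>/dev/null && python3 st.py &&
echo '0.0007,0,0,0,0,0' > path.dat && python3 -m creep path.dat>/dev/null && python3 st.py &&
echo '0.0007,0,0,0,0,0' > path.dat && python3 -m creep path.dat>/dev/null && python3 st.py &&
echo '0.0007,0,0,0,0,0' > path.dat && python3 -m creep path.dat>/dev/null && python3 st.py &&
echo '0.0007,0,0,0,0,0' > path.dat && python3 -m creep path.dat>/dev/null && python3 st.py
```

```text
t 9.18 xh 8.31 yh -69.78 mm  F(-x_h push reaction) 2.8 lat 0.9 z -3.5
t 9.30 xh 8.12 yh -69.76 mm  F(-x_h push reaction) 4.8 lat 1.4 z -3.2
t 9.43 xh 7.38 yh -69.86 mm  F(-x_h push reaction) 5.6 lat -1.0 z -2.7
t 9.55 xh 6.42 yh -69.98 mm  F(-x_h push reaction) 4.7 lat 0.0 z -2.0
t 9.68 xh 5.67 yh -70.05 mm  F(-x_h push reaction) 4.8 lat -0.8 z -2.1
t 9.80 xh 5.01 yh -70.11 mm  F(-x_h push reaction) 5.5 lat -0.1 z -1.9
t 9.93 xh 4.35 yh -70.17 mm  F(-x_h push reaction) 5.7 lat -0.6 z -1.3
t 10.05 xh 3.69 yh -70.24 mm  F(-x_h push reaction) 5.7 lat -0.8 z -2.4
t 10.18 xh 3.03 yh -70.28 mm  F(-x_h push reaction) 5.8 lat -1.7 z -2.7
t 10.30 xh 2.37 yh -70.34 mm  F(-x_h push reaction) 5.6 lat -1.8 z -0.9
```

```bash

echo '0.0007,0,0,0,0,0' > path.dat && python3 -m creep path.dat>/dev/null && python3 st.py &&
echo '0.0006,0,0,0,0,0' > path.dat && python3 -m creep path.dat>/dev/null && python3 st.py &&
echo '0.0006,0,0,0,0,0' > path.dat && python3 -m creep path.dat>/dev/null && python3 st.py &&
echo '0.0006,0,0,0,0,0' > path.dat && python3 -m creep path.dat>/dev/null && python3 st.py &&
echo '0.0006,0,0,0,0,0' > path.dat && python3 -m creep path.dat>/dev/null && python3 st.py &&
echo '0.0006,0,0,0,0,0' > path.dat && python3 -m creep path.dat>/dev/null && python3 st.py &&
echo '0.0006,0,0,0,0,0' > path.dat && python3 -m creep path.dat>/dev/null && python3 st.py &&
echo '0.0006,0,0,0,0,0' > path.dat && python3 -m creep path.dat>/dev/null && python3 st.py
```

```text
t 10.43 xh 1.67 yh -70.43 mm  F(-x_h push reaction) 4.9 lat -1.7 z -1.3
t 10.55 xh 1.11 yh -70.44 mm  F(-x_h push reaction) 5.6 lat -0.8 z -3.0
t 10.68 xh 0.53 yh -70.51 mm  F(-x_h push reaction) 6.0 lat -1.6 z -3.1
t 10.80 xh -0.10 yh -70.56 mm  F(-x_h push reaction) 5.9 lat -2.2 z -2.1
t 10.93 xh -0.69 yh -70.57 mm  F(-x_h push reaction) 5.9 lat -2.1 z -1.9
t 11.05 xh -1.13 yh -70.59 mm  F(-x_h push reaction) 6.4 lat -2.3 z -3.3
t 11.18 xh -1.29 yh -70.59 mm  F(-x_h push reaction) 6.8 lat -1.5 z -3.5
t 11.30 xh -1.42 yh -70.59 mm  F(-x_h push reaction) 8.1 lat -1.8 z -4.3
```

Right end jammed (8.1 N) after about 9.7 mm. Back to the left.

```bash

echo '-0.012,0,0,0,0,0
-0.02,0,-0.025,0,0,0
-0.02,0.04,-0.025,0,0,0
-0.02,0.09,-0.025,0,0,0
-0.02,0.125,-0.025,0,0,0
-0.02,0.14,-0.025,0,0,0
-0.02,0.14,0,0,0,0
-0.02,0.14,0,0,0,0' > path.dat && python3 -m creep path.dat>/dev/null; python3 st.py
echo '0.004,0,0,0,0,0
0.009,0,0,0,0,0
0.012,0,0,0,0,0' > path.dat && python3 -m creep path.dat>/dev/null; python3 st.py
echo '0.001,0,0,0,0,0' > path.dat && python3 -m creep path.dat>/dev/null && python3 st.py &&
echo '0.001,0,0,0,0,0' > path.dat && python3 -m creep path.dat>/dev/null && python3 st.py &&
echo '0.001,0,0,0,0,0' > path.dat && python3 -m creep path.dat>/dev/null && python3 st.py
```

```text
t 12.30 xh 13.13 yh 68.83 mm  F(-x_h push reaction) -1.3 lat -0.3 z -2.3
t 12.68 xh 3.59 yh 69.94 mm  F(-x_h push reaction) 0.2 lat 0.7 z -3.4
t 12.80 xh 2.60 yh 70.04 mm  F(-x_h push reaction) -0.2 lat -0.6 z -3.5
t 12.93 xh 1.81 yh 70.09 mm  F(-x_h push reaction) -0.5 lat 0.3 z -3.0
t 13.05 xh 0.76 yh 70.09 mm  F(-x_h push reaction) 0.6 lat -0.5 z -3.2
```

```bash

echo '0.0008,0,0,0,0,0' > path.dat && python3 -m creep path.dat>/dev/null && python3 st.py &&
echo '0.0007,0,0,0,0,0' > path.dat && python3 -m creep path.dat>/dev/null && python3 st.py &&
echo '0.0007,0,0,0,0,0' > path.dat && python3 -m creep path.dat>/dev/null && python3 st.py &&
echo '0.0007,0,0,0,0,0' > path.dat && python3 -m creep path.dat>/dev/null && python3 st.py &&
echo '0.0007,0,0,0,0,0' > path.dat && python3 -m creep path.dat>/dev/null && python3 st.py &&
echo '0.0007,0,0,0,0,0' > path.dat && python3 -m creep path.dat>/dev/null && python3 st.py &&
echo '0.0007,0,0,0,0,0' > path.dat && python3 -m creep path.dat>/dev/null && python3 st.py &&
echo '0.0007,0,0,0,0,0' > path.dat && python3 -m creep path.dat>/dev/null && python3 st.py &&
echo '0.0007,0,0,0,0,0' > path.dat && python3 -m creep path.dat>/dev/null && python3 st.py &&
echo '0.0007,0,0,0,0,0' > path.dat && python3 -m creep path.dat>/dev/null && python3 st.py
```

```text
t 13.18 xh 0.01 yh 70.09 mm  F(-x_h push reaction) 1.0 lat -0.6 z -1.8
t 13.30 xh -0.20 yh 70.10 mm  F(-x_h push reaction) 2.7 lat -0.3 z -2.8
t 13.43 xh -0.44 yh 70.10 mm  F(-x_h push reaction) 3.4 lat -1.0 z -4.7
t 13.55 xh -0.74 yh 70.07 mm  F(-x_h push reaction) 5.8 lat -0.2 z -5.9
t 13.68 xh -1.21 yh 70.09 mm  F(-x_h push reaction) 6.5 lat -0.5 z -6.2
t 13.80 xh -1.91 yh 70.19 mm  F(-x_h push reaction) 5.8 lat -0.7 z -4.7
t 13.93 xh -2.57 yh 70.19 mm  F(-x_h push reaction) 5.5 lat 1.2 z -7.2
t 14.05 xh -3.26 yh 70.23 mm  F(-x_h push reaction) 5.9 lat -0.2 z -5.8
t 14.18 xh -3.91 yh 70.30 mm  F(-x_h push reaction) 6.1 lat 0.1 z -5.9
t 14.30 xh -4.59 yh 70.30 mm  F(-x_h push reaction) 6.8 lat -0.2 z -6.3
```

```bash

echo '0.0007,0,0,0,0,0' > path.dat && python3 -m creep path.dat>/dev/null && python3 st.py &&
echo '0.0007,0,0,0,0,0' > path.dat && python3 -m creep path.dat>/dev/null && python3 st.py &&
echo '0.0007,0,0,0,0,0' > path.dat && python3 -m creep path.dat>/dev/null && python3 st.py &&
echo '0.0007,0,0,0,0,0' > path.dat && python3 -m creep path.dat>/dev/null && python3 st.py &&
echo '0.0007,0,0,0,0,0' > path.dat && python3 -m creep path.dat>/dev/null && python3 st.py &&
echo '0.0006,0,0,0,0,0' > path.dat && python3 -m creep path.dat>/dev/null && python3 st.py &&
echo '0.0006,0,0,0,0,0' > path.dat && python3 -m creep path.dat>/dev/null && python3 st.py &&
echo '0.0006,0,0,0,0,0' > path.dat && python3 -m creep path.dat>/dev/null && python3 st.py
```

```text
t 14.43 xh -5.26 yh 70.32 mm  F(-x_h push reaction) 5.6 lat 0.4 z -6.6
t 14.55 xh -5.93 yh 70.36 mm  F(-x_h push reaction) 6.6 lat 0.3 z -6.9
t 14.68 xh -6.58 yh 70.38 mm  F(-x_h push reaction) 6.5 lat 0.2 z -6.2
t 14.80 xh -7.29 yh 70.43 mm  F(-x_h push reaction) 5.7 lat 1.5 z -7.2
t 14.93 xh -7.89 yh 70.43 mm  F(-x_h push reaction) 6.6 lat 0.8 z -6.1
t 15.05 xh -8.47 yh 70.45 mm  F(-x_h push reaction) 6.1 lat -0.1 z -6.7
t 15.18 xh -8.96 yh 70.46 mm  F(-x_h push reaction) 6.9 lat 0.2 z -6.6
t 15.30 xh -9.51 yh 70.48 mm  F(-x_h push reaction) 7.3 lat 0.4 z -7.1
```

Left end is about 9 mm farther and near its jam. Over to the right end, where I expect contact at about xh +4.

```bash

echo '-0.012,0,0,0,0,0
-0.026,0,-0.025,0,0,0
-0.026,-0.04,-0.025,0,0,0
-0.026,-0.09,-0.025,0,0,0
-0.026,-0.125,-0.025,0,0,0
-0.026,-0.14,-0.025,0,0,0
-0.026,-0.14,0,0,0,0
-0.026,-0.14,0,0,0,0' > path.dat && python3 -m creep path.dat>/dev/null; python3 st.py
echo '0.004,0,0,0,0,0
0.007,0,0,0,0,0' > path.dat && python3 -m creep path.dat>/dev/null; python3 st.py
echo '0.001,0,0,0,0,0' > path.dat && python3 -m creep path.dat>/dev/null && python3 st.py &&
echo '0.001,0,0,0,0,0' > path.dat && python3 -m creep path.dat>/dev/null && python3 st.py &&
echo '0.001,0,0,0,0,0' > path.dat && python3 -m creep path.dat>/dev/null && python3 st.py &&
echo '0.0007,0,0,0,0,0' > path.dat && python3 -m creep path.dat>/dev/null && python3 st.py &&
echo '0.0007,0,0,0,0,0' > path.dat && python3 -m creep path.dat>/dev/null && python3 st.py
```

```text
t 16.30 xh 13.28 yh -69.90 mm  F(-x_h push reaction) -0.4 lat 0.5 z -3.6
t 16.55 xh 8.10 yh -69.35 mm  F(-x_h push reaction) -0.6 lat -0.2 z -3.8
t 16.68 xh 6.99 yh -69.51 mm  F(-x_h push reaction) -0.0 lat -0.2 z -4.6
t 16.80 xh 6.12 yh -69.70 mm  F(-x_h push reaction) 0.3 lat 0.0 z -3.1
t 16.93 xh 5.02 yh -69.85 mm  F(-x_h push reaction) 1.7 lat -0.0 z -2.9
t 17.05 xh 4.25 yh -69.94 mm  F(-x_h push reaction) -0.6 lat 0.8 z -3.4
t 17.18 xh 3.64 yh -69.98 mm  F(-x_h push reaction) 0.1 lat -0.9 z -2.6
```

```bash

echo '0.0007,0,0,0,0,0' > path.dat && python3 -m creep path.dat>/dev/null && python3 st.py &&
echo '0.0007,0,0,0,0,0' > path.dat && python3 -m creep path.dat>/dev/null && python3 st.py &&
echo '0.0007,0,0,0,0,0' > path.dat && python3 -m creep path.dat>/dev/null && python3 st.py &&
echo '0.0007,0,0,0,0,0' > path.dat && python3 -m creep path.dat>/dev/null && python3 st.py &&
echo '0.0007,0,0,0,0,0' > path.dat && python3 -m creep path.dat>/dev/null && python3 st.py &&
echo '0.0007,0,0,0,0,0' > path.dat && python3 -m creep path.dat>/dev/null && python3 st.py &&
echo '0.0007,0,0,0,0,0' > path.dat && python3 -m creep path.dat>/dev/null && python3 st.py &&
echo '0.0007,0,0,0,0,0' > path.dat && python3 -m creep path.dat>/dev/null && python3 st.py &&
echo '0.0007,0,0,0,0,0' > path.dat && python3 -m creep path.dat>/dev/null && python3 st.py &&
echo '0.0007,0,0,0,0,0' > path.dat && python3 -m creep path.dat>/dev/null && python3 st.py
```

```text
t 17.30 xh 3.44 yh -69.97 mm  F(-x_h push reaction) 1.3 lat -0.1 z -3.3
t 17.43 xh 3.23 yh -69.97 mm  F(-x_h push reaction) 3.3 lat 0.0 z -5.7
t 17.55 xh 2.78 yh -69.99 mm  F(-x_h push reaction) 4.7 lat -0.7 z -6.4
t 17.68 xh 1.81 yh -70.10 mm  F(-x_h push reaction) 5.3 lat -1.3 z -4.5
t 17.80 xh 1.02 yh -70.17 mm  F(-x_h push reaction) 4.6 lat -1.7 z -5.6
t 17.93 xh 0.38 yh -70.21 mm  F(-x_h push reaction) 5.1 lat -2.1 z -5.2
t 18.05 xh -0.25 yh -70.30 mm  F(-x_h push reaction) 5.6 lat -2.0 z -5.9
t 18.18 xh -0.92 yh -70.35 mm  F(-x_h push reaction) 5.3 lat -1.1 z -6.2
t 18.30 xh -1.57 yh -70.40 mm  F(-x_h push reaction) 5.7 lat -1.9 z -6.6
t 18.43 xh -2.24 yh -70.45 mm  F(-x_h push reaction) 6.1 lat -1.8 z -5.2
```

```bash

echo '0.0007,0,0,0,0,0' > path.dat && python3 -m creep path.dat>/dev/null && python3 st.py &&
echo '0.0007,0,0,0,0,0' > path.dat && python3 -m creep path.dat>/dev/null && python3 st.py &&
echo '0.0007,0,0,0,0,0' > path.dat && python3 -m creep path.dat>/dev/null && python3 st.py &&
echo '0.0006,0,0,0,0,0' > path.dat && python3 -m creep path.dat>/dev/null && python3 st.py &&
echo '0.0006,0,0,0,0,0' > path.dat && python3 -m creep path.dat>/dev/null && python3 st.py &&
echo '0.0006,0,0,0,0,0' > path.dat && python3 -m creep path.dat>/dev/null && python3 st.py &&
echo '0.0006,0,0,0,0,0' > path.dat && python3 -m creep path.dat>/dev/null && python3 st.py
```

```text
t 18.55 xh -2.90 yh -70.51 mm  F(-x_h push reaction) 6.3 lat -2.0 z -6.0
t 18.68 xh -3.60 yh -70.59 mm  F(-x_h push reaction) 4.8 lat -3.2 z -5.2
t 18.80 xh -4.29 yh -70.62 mm  F(-x_h push reaction) 6.5 lat -2.4 z -5.6
t 18.93 xh -4.91 yh -70.68 mm  F(-x_h push reaction) 6.4 lat -2.9 z -5.8
t 19.05 xh -5.49 yh -70.71 mm  F(-x_h push reaction) 5.6 lat -2.2 z -5.7
t 19.18 xh -6.09 yh -70.75 mm  F(-x_h push reaction) 6.9 lat -3.0 z -5.9
t 19.30 xh -6.32 yh -70.74 mm  F(-x_h push reaction) 6.7 lat -2.6 z -6.9
```

Both ends should now be about 14 mm off the block. I back off, carry the mallet to the clear spot on the left, still raised, and check the plate by camera.

```bash

echo '-0.012,0,0,0,0,0
-0.024,0,-0.03,0,0,0
-0.024,0.05,-0.04,0,0,0
-0.024,0.11,-0.04,0,0,0
-0.024,0.17,-0.04,0,0,0
-0.024,0.22,-0.04,0,0,0
-0.024,0.25,-0.04,0,0,0
-0.024,0.26,-0.04,0,0,0' > path.dat && python3 -m creep path.dat>/dev/null; echo '0,0,0,0,0,0' > path.dat && python3 -m creep path.dat; python3 st.py
python3 -c "
from h import *
t=viewer.read_camera('top');s=viewer.read_camera('scene')
f=lambda i:cv2.resize(i[:,:,::-1],None,fx=4.8,fy=4.8,interpolation=cv2.INTER_CUBIC)
cv2.imwrite('pics/t2.png',f(t['image'][165:240,235:335]));cv2.imwrite('pics/s2.png',f(s['image'][130:250,190:310]))
cv2.imwrite('pics/both.png',np.vstack([f(t['image'][170:225,240:325])[:, :408],f(t['image'][170:225,240:325])[:, :408]]))
"
```

```text
clock: 20.42
tcp_pos: [0.5884, 0.273, 0.1525]
orientation: [-0.001, 0.135, 0.991, -0.0]
wrist_force: [0.1, -0.4, -3.4]
finger_gap: 0.0218
grip_force: 99.3
t 20.43 xh 14.19 yh 189.98 mm  F(-x_h push reaction) 0.2 lat -0.3 z -3.4
```

View pics/t2.png

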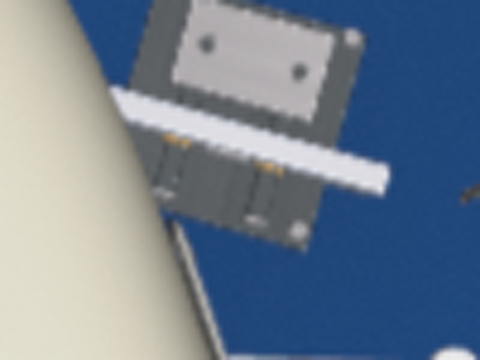

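View pics/s2.png

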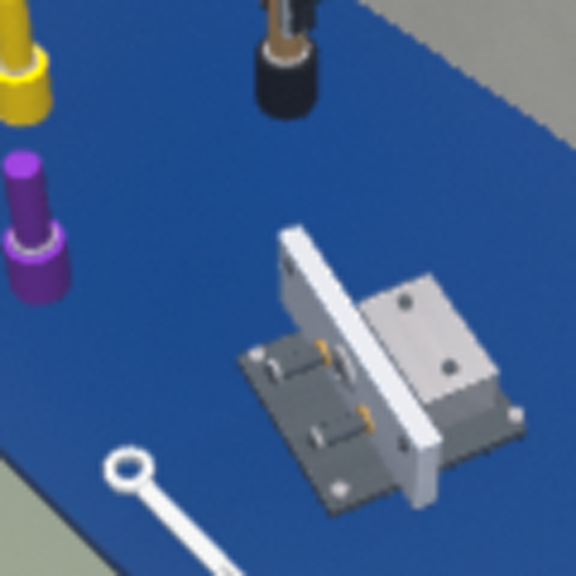

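The plate now stands clear of the block. In the scene crop its top corners are (300,226), (440,436), (421,446) and (279,236). In the top crop the right corners are (390,167) and (384,196).

```bash
python3 - <<'E'
from fit import *
t=viewer.read_camera("top"); s=viewer.read_camera("scene")
T=lambda a: full(a,235,165,4.8); S=lambda a: full(a,190,130,4.8)
Pl=np.array([[8,90,79],[8,-90,79],[-8,-90,79],[-8,90,79]])/1e3
h=np.array([.5231,.0941,-.2756]); R=lambda a:np.array([[np.cos(a),-np.sin(a)],[np.sin(a),np.cos(a)]])
Ss=S([[300,226],[440,436],[421,446],[279,236]])
for obs in ([(s,Pl,Ss)],[(s,Pl,Ss),(t,Pl[1:3],T([[390,167],[384,196]]))]):
    p,r=fit(obs,[.49,.1,-.25])
    for sg in(1,-1): print("end x_h mm",1e3*(R(h[2]).T@(p[:2]+R(p[2])@[.008,.07*sg]-h[:2])).round(4))
    print(p[2]-h[2],r.round(1))
E
```

```text
end x_h mm [-26.2  71.4]
end x_h mm [-26.1 -68.6]
0.0009609326204290669 [-0.  -0.6  1.   0.5 -0.3  0.6 -0.5 -0.8]
end x_h mm [-26.5  70.9]
end x_h mm [-26.7 -69.1]
-0.001453734412286023 [ 0.  -0.5  0.9  0.7 -0.4  0.9 -0.5 -0.7  0.1  0.  -0.3 -0.3]
```

Camera and contact estimates agree: both ends are at about −26.3 mm, roughly 4 mm past the requirement. I set the mallet down.

```bash
echo '0,0,0.03,0,0,0
0,0,0.06,0,0,0
0,0,0.072,0,0,0
0,0,0.075,0,0,0
0,0,0.075,0,0,0' > path.dat && python3 -m creep path.dat>/dev/null; python3 st.py
echo '0,0,0.001,0,0,0
0,0,0.001,0,0,0' > path.dat && python3 -m creep path.dat >/dev/null; python3 st.py
echo '0,0,0.001,0,0,0
0,0,0.001,0,0,0' > path.dat && python3 -m creep path.dat >/dev/null; python3 st.py
echo '0,0,0.001,0,0,0
0,0,0.001,0,0,0' > path.dat && python3 -m creep path.dat; python3 st.py
```

```text
t 21.25 xh 15.52 yh 190.28 mm  F(-x_h push reaction) 0.8 lat 0.7 z -2.2
t 21.50 xh 15.24 yh 190.45 mm  F(-x_h push reaction) -0.2 lat 0.0 z -3.0
t 21.75 xh 14.78 yh 190.14 mm  F(-x_h push reaction) -0.2 lat -0.4 z -3.8
clock: 22.0
tcp_pos: [0.589, 0.273, 0.0751]
orientation: [-0.0, 0.135, 0.991, -0.0]
wrist_force: [0.2, 0.3, -2.7]
finger_gap: 0.0218
grip_force: 99.5
t 22.00 xh 14.76 yh 190.05 mm  F(-x_h push reaction) 0.1 lat 0.3 z -2.7
```

```bash
echo '0,0,0.001,0,0,0
0,0,0.001,0,0,0' > path.dat && python3 -m creep path.dat >/dev/null; python3 st.py
echo '0,0,0.0007,0,0,0
0,0,0.0007,0,0,0' > path.dat && python3 -m creep path.dat >/dev/null; python3 st.py
echo '0,0,0.0007,0,0,0
0,0,0.0007,0,0,0' > path.dat && python3 -m creep path.dat; python3 st.py
```

```text
t 22.25 xh 14.78 yh 190.05 mm  F(-x_h push reaction) 0.1 lat -0.5 z -2.6
t 22.50 xh 14.82 yh 190.11 mm  F(-x_h push reaction) 0.4 lat -0.3 z -3.0
clock: 22.75
tcp_pos: [0.5892, 0.273, 0.0732]
orientation: [0.0, 0.135, 0.991, 0.0]
wrist_force: [-0.8, -0.7, -1.4]
finger_gap: 0.022
grip_force: 99.8
t 22.75 xh 14.96 yh 190.18 mm  F(-x_h push reaction) -0.5 lat -0.9 z -1.4
```

```bash
echo '0,0,0.0007,0,0,0
0,0,0.0007,0,0,0' > path.dat && python3 -m creep path.dat >/dev/null; python3 st.py
echo '0,0,0,0,0,0
0,0,0,0,0,0
0,0,0,0,0,0
0,0,0,0,0,0
0,0,0,0,0,0' > path.dat && python3 -m creep path.dat 0.055; echo '0,0,-0.02,0,0,0
0,0,-0.06,0,0,0
0,0,-0.1,0,0,0
0,0,-0.15,0,0,0
0,0,-0.15,0,0,0' > path.dat && python3 -m creep path.dat
python3 -c "
from h import *
s=viewer.read_camera('scene')
cv2.imwrite('pics/end.png',cv2.resize(s['image'][90:300,150:370][:,:,::-1],None,fx=2.8,fy=2.8))"
```

```text
t 23.00 xh 15.07 yh 190.25 mm  F(-x_h push reaction) -1.8 lat -1.5 z 4.9
clock: 23.62
tcp_pos: [0.5891, 0.273, 0.0722]
orientation: [0.0, 0.135, 0.991, 0.0]
wrist_force: [0.7, -0.0, -0.1]
finger_gap: 0.0547
grip_force: 0.0
clock: 24.25
tcp_pos: [0.5915, 0.2739, 0.2275]
orientation: [0.004, 0.135, 0.991, 0.002]
wrist_force: [0.3, 0.9, 0.5]
finger_gap: 0.0548
grip_force: 0.0
```

View pics/end.png

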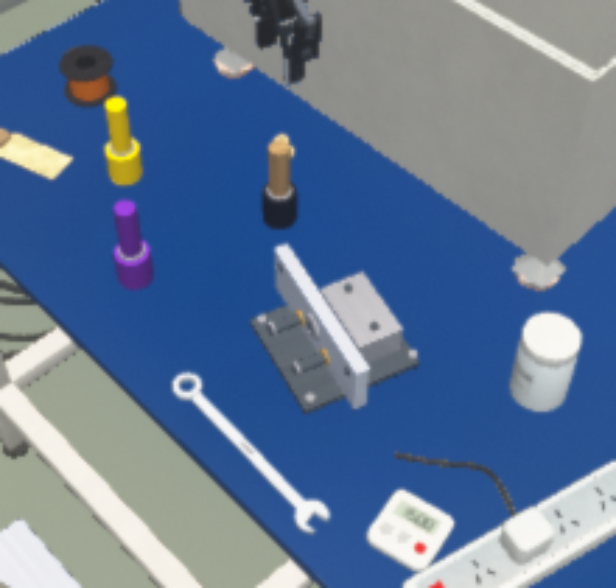

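The picture shows the mallet standing upright at about (280,185), with the gripper clear above it. The plate is off the block, and the bystanders are where they were (the insert is just behind the handle top at (287,150)). I hand in.

```bash
python3 -c "
from workcell import env
print(env.hand_in())"
```

```text
the job is handed in; nothing more can be done
None
```

The job is handed in, but the hand-in returned no verdict: by camera both plate ends stand about 14 mm off the block, the highest push I read was 9.4 N, and the mallet stands released on its head, about 190 mm from the holder's origin, with the other things where they were.

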